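# Pack the tool-cleaning tray and hold its lid down

## Robot

A 7-joint arm with a two-finger parallel gripper is mounted at the origin on a cart in front of the work surface, level with it; the furniture and walls round the work are solid. World frame = base frame: x ahead of the robot, y to its left, z up, the work surface at z = 0. Lengths are in m, angles in rad, forces in N, time in s.
With the tool pointing down it reaches from about 0.4 to 0.875 m from the base axis. Payload 19.3 kg.
Tool frame: the origin (TCP) lies between the finger pads; the fingertips stand 17 mm ahead of it and the grasp point (between the pads) lies 2 mm behind it; z points along the fingers, x is the direction in which the jaws open and shut, and the axes are right-handed (so a half turn about z gives the same grasp; the last joint's range is limited). The gripper opens to 85 mm and grips with 20 to 120 N. Pads are 22 mm wide; open, the fingers measure 114 mm over their backs; the gripper's body (76 mm by 85 mm) begins 54 mm behind the grasp point. The pads swing forward as they close: fully open they stand 13 mm farther back than shut.
Start: joints at [-1.252, 0.521, -0.036, 1.599, 0.021, 1.021, -0.113], TCP at [0.237, 0.578, 0.248] pointing down, gripper open.
Joint ranges: [-2.91, 2.91], [-0.3, 2.13], [-1.5, 1.42], [0.17, 2.43], [-1.26, 4.41], [0.16, 1.93], [-2.52, 2.52]. Speed limits (rad/s): [1.89, 1.89, 2.39, 2.39, 3.01, 3.01, 3.01].

## Interface

Orientations are given as [roll, pitch, yaw] about the fixed x, y, z axes, in that order (R = Rz(yaw) Ry(pitch) Rx(roll)).
In Python, from workcell import bot gives the robot as it stands. The module is installed in compiled form; this text tells all that it offers.
- The arm moves only by the tool arm_command, never from a script. Its argument "targets" is a list of rows, each a list of 6 numbers: the shift along the tool's x, y, z in mm, then the turn, a rotation vector about the tool's x, y, z in degrees. In form: [[x, y, z, wx, wy, wz], ...]. A call has 1 to 8 rows; each row shifts and turns the pose as measured when the row begins, along the tool's axes as they then stand; what a row does not reach is not made up. A row lasts 1/10 s, in which the tool goes at most 50 mm and 8.59 degrees, less where a joint would pass 70% of its speed; a pose out of reach is approached as far as the arm can. A call is refused whole if a number of a shift passes 50 or a number of a turn 8.59, either way. A call with a gripper value outside its range is refused whole. "grip" is the opening in per cent of the stroke, from 0 (shut) to 100 (fully open), set as the call begins (left out, the last holds). The fingers move at their own pace and stop on an object; "grip_force" is the grip in N (left out, the last holds). Time passes only in rows, so rows that do not move let the fingers close. It gives the time, the measured TCP pose, the force and the opening at its end, in the units of the state.
- bot.observe(): the state, without advancing time (a new reading comes with each control period).
- bot.grab_frame(name): name is "scene" or "side" or "wrist"; returns a dict with "color" (384x512x3 uint8, red, green, blue), "depth" (384x512 float32, m along the optical axis (not along the pixel's ray), 0 where there is no reading), "fov_y" (degrees; the focal length in pixels is half the picture's height over the tangent of half this angle, whatever the lens; pixels are square), "cx", "cy" (the principal point, pixels), "R" (3x3) and "t" (3): a world point X has camera coordinates R X + t; the wrist camera has in their place "hand_eye" (4x4, takes a point from camera to tool coordinates, whose origin is the TCP and whose axes are the tool frame's). Camera axes: x right, y down, z forward; pixel columns grow to the right and rows downward; lengths in m; the calibration is good to about 2 mm. A picture is of the moment at which its call begins: read the wrist's pose just before it.
- bot.job_done(): hands the job in, once; it reports no verdict.
The state is a dict: "clock": time; "qpos": joint angles; "qd": joint speeds; "joint_efforts": joint torques, N m; "position": TCP position; "tool_rot": TCP orientation; "force": force on the tool from outside, world axes, zero at the start; "moment": the same for the moment, N m; "grip_width": finger opening in m.
Only numpy, scipy, OpenCV 4.12 (cv2) and the standard library are available. Lean on these libraries where they do the work, as an engineer would, in place of code of your own. Each camera call takes 0.05 s, during which the arm holds its last target. There are 200 camera calls.

## Task

Pack the tray for the cleaner: lay the tweezers flat in the lane with the blue mat and the vacuum wand flat in the lane with the bare metal sheet, and leave the marker pen where it lies. Then set the lid on the tray, work it over the two locating pins it hides until it drops on, and press it fully home against its springs. Finish while still holding the lid pressed down, so that I can close the side clips.

Things in the scene. Friction and masses are not known exactly. Their poses are not given: they have to be found in the camera images.
- tray: Flat bare-metal cleaning tray, fixed to the bench, 228 (its x) x 140 (its y) x 18 mm high to the top of its walls and end lands. Origin: centre of its underside, z up. Two lanes run along its x, 180 long, 63 mm wide, with a 4 mm divider (top at 15.5 mm) at y = 0; side walls 5 mm thick. The last 24 mm at each x end is a solid land, top at 18 mm. Open wire clips stand out up to 15 mm at its sides.
- pin_0 (a point): Tip of the locating pin on the middle of the tray's land at -x (tray x = -102, y = 0 mm). Each pin is 8 mm thick and 12 mm tall above the land; its top 4.5 mm tapers to 3.6 mm.
- pin_1 (a point): Tip of the like pin on the land at +x (tray x = +102, y = 0 mm). Near the tray's corners (x = +-102, y = +-48 mm) four brass spring plungers stand 5 mm above the lands; together they push up with 8 N when first touched and 14 N when pushed flush.
- blue_mat: Blue nubbed mat lying in one of the two lanes (which one varies), 178 (its x, along the lane) x 61 x 3 mm; origin: centre of its underside, 3 mm above the bench; its top is 3 mm higher. The lane walls stand 12 mm above its top.
- bare_sheet: Bare metal sheet with rows of small dark holes lying in the other lane, same size and frame as the blue mat: 178 (its x) x 61 x 3 mm, origin at the centre of its underside.
- lid: Grey lid of the tray, loose on the bench right way up, about 0.35 kg, 228 (its x) x 140 (its y) x 17 mm without the handle. Origin: centre of the underside of its rim, z up. It fits either way round: fully home its origin is straight above the tray's, 18 mm higher, its x along the tray's x. It stands 30 mm above the tray's origin while riding on the pin tips, 23 mm when dropped on and resting on the springs.
- lid_pocket (a point): Mouth of the blind pocket in the lid's underside at lid x = +102, y = 0 mm: 10 x 10 mm, 13 mm deep, in the middle of a 24 mm wide end bar. The other, at x = -102, is 13 (x) x 10 mm. They go over the tray's two pins. The rim of the lid is 14 mm deep, hollow between the end bars and the 5 mm sides.
- lid_handle (a point): Centre of the bar of the lid's black bridge handle: 84 mm long along the lid's x, 12 mm wide (y), 16 mm high; 40 mm above the lid's origin, on its centre. 15 mm of free space below the bar. Grip it across its 12 mm width from above.
- tweezers: Steel tweezers lying loose on the dark bench mat (flat, fixed, its top 6 mm above the bench), 126 mm long (its y), 12 to 14 mm wide (x), 8 mm high; origin: middle of the underside. Grip across the width (its x) at the middle.
- tweezers_mid (a point): Middle of the tweezers, 4 mm above the origin.
- wand: White pen-shaped vacuum wand lying loose on the dark mat (top 6 mm above the bench), 139 mm long (its y), 11 mm thick round barrel from y = -30 to +70 mm, thin metal tip from there to y = -70 mm; origin: under the middle of its length. It can roll. Grip across the barrel (along its x) at y = +20 mm.
- wand_mid (a point): Middle of the wand's length, on its axis, 6 mm above the origin.
- marker: White marker pen with a black cap, 138 mm long (its y), 13 mm wide, lying loose on the dark mat; it stays where it lies. Origin: middle of the underside.
Not all that is in view belongs to the job. Leave any orange look-alike of the tweezers alone.

How it is judged:
On the way, in this order (a step that is already met when the one before it is completed fails the run):
1. the tweezers lie on the blue mat and the wand on the bare sheet, let go and at rest, the tray still open (x of tweezers_mid in the frame of blue_mat between -0.025 and 0.025 m and y of tweezers_mid in the frame of blue_mat between -0.03 and 0.03 m and z of tweezers_mid in the frame of blue_mat between 0.003 and 0.0105 m and x of wand_mid in the frame of bare_sheet between -0.025 and 0.025 m and y of wand_mid in the frame of bare_sheet between -0.03 and 0.03 m and z of wand_mid in the frame of bare_sheet between 0.003 and 0.011 m and linear speed of each of tweezers, wand below 0.03 m/s and contact force between the fingers and tweezers below 0.2 N and contact force between the fingers and wand below 0.2 N and horizontal distance between lid and tray above 0.05 m), for 0.2 s.
2. the lid has dropped on over both locating pins (horizontal distance between lid and tray below 0.004 m and angle between the x axis of lid and the x axis of tray, either way round below 0.06 rad and z of lid in the frame of tray between 0.015 and 0.0255 m and angle between lid's own z axis and vertical below 0.03 rad), for 0.1 s.
At the end, for the whole second after the job is handed in: Fingers hold the lid down (over 6 N) within 2 mm of home over both pins, centred to 3 mm, square to 0.04 rad, level to 0.03 rad, still; tweezers lie flat on the blue mat and wand on the bare sheet, mid-length within 25 mm along and 30 mm across of its middle (horizontal distance between lid and tray below 0.003 m and angle between the x axis of lid and the x axis of tray, either way round below 0.04 rad and z of lid in the frame of tray between 0.015 and 0.02 m and angle between lid's own z axis and vertical below 0.03 rad and x of tweezers_mid in the frame of blue_mat between -0.025 and 0.025 m and y of tweezers_mid in the frame of blue_mat between -0.03 and 0.03 m and z of tweezers_mid in the frame of blue_mat between 0.003 and 0.0105 m and x of wand_mid in the frame of bare_sheet between -0.025 and 0.025 m and y of wand_mid in the frame of bare_sheet between -0.03 and 0.03 m and z of wand_mid in the frame of bare_sheet between 0.003 and 0.011 m and contact force between the fingers and lid above 6 N and linear speed of lid below 0.01 m/s); the arm keeps its last pose, push and grip.
It fails at once if the marker pen is pushed away by more than 25 mm (distance of marker from where it was at the start of the episode above 0.025 m).
It also fails if it takes over 69 s, if anything falls off the work surface, if the arm or the gripper's body presses on something with over 40 N, if the wrist force passes 120 N, or if a joint passes its speed limit or range.

## Working session

There is one attempt and no reset: what is moved stays moved. The work goes in short steps, Python scripts to look and compute and a tool call to move; the robot and the scene stay as the last step left them, time stands still between calls to the robot, and variables do not carry over. Pictures are saved under pics/ and viewed, about 8 in all and at most 12, crops included, and the job is handed in when it is done.

Besides the shell and the picture viewer there is one more tool, called in YAML: its name, and indented under it one key for each argument. arm_command: Moves the arm, as the interface text tells. Its arguments: {"type":"object","properties":{"targets":{"type":"array"},"grip":{"type":"number"},"grip_force":{"type":"number"}},"required":["targets"]}

```bash
mkdir -p pics; cat > h.py <<'E'
import numpy as np, cv2
from workcell import bot
def K(f):
    h,w=f["color"].shape[:2]; fl=h/2/np.tan(np.radians(f["fov_y"])/2); return fl,f["cx"],f["cy"]
def grab(n):
    s=bot.observe(); f=bot.grab_frame(n); f["s"]=s
    if n=="wrist":
        from scipy.spatial.transform import Rotation as Ro
        T=np.eye(4); T[:3,:3]=Ro.from_euler('xyz',s["tool_rot"]).as_matrix(); T[:3,3]=s["position"]
        C=T@np.array(f["hand_eye"])
        f["R"]=C[:3,:3].T; f["t"]=-C[:3,:3].T@C[:3,3]
    return f
def ray(f,uv,z):
    fl,cx,cy=K(f); uv=np.atleast_2d(uv).astype(float); R=np.array(f["R"]); t=np.array(f["t"])
    d=np.c_[(uv[:,0]-cx)/fl,(uv[:,1]-cy)/fl,np.ones(len(uv))]@R; o=-R.T@t
    return o+d*((z-o[2])/d[:,2])[:,None]
def cloud(f):
    fl,cx,cy=K(f); D=f["depth"]; v,u=np.indices(D.shape)
    P=np.stack([(u-cx)/fl*D,(v-cy)/fl*D,D],-1)
    return (P-np.array(f["t"]))@np.array(f["R"])
def proj(f,X):
    fl,cx,cy=K(f); c=np.atleast_2d(X)@np.array(f["R"]).T+np.array(f["t"]); return np.c_[c[:,0]/c[:,2]*fl+cx,c[:,1]/c[:,2]*fl+cy]
def save(f,n): cv2.imwrite(f"pics/{n}.png",f["color"][:,:,::-1])
E
python3 - <<'E'
from h import *
import pickle
s=bot.observe(); print(s)
fs={n:grab(n) for n in("scene","side","wrist")}
pickle.dump(fs,open("f0.pkl","wb"))
for n,f in fs.items():
    save(f,n); print(n,f["fov_y"],f["cx"],f["cy"],(-np.array(f["R"]).T@np.array(f["t"])).round(3),np.array(f["R"]).round(2).tolist())
a=fs["scene"]["color"];b=fs["side"]["color"]
E
```

```text
{'clock': 0.0, 'qpos': array([-1.25220422,  0.5219999 , -0.03630347,  1.59997849,  0.02119108,
        1.02112507, -0.11279188]), 'qd': array([-0.00081348, -0.00246114,  0.00069851, -0.00014001, -0.00171417,
        0.00016572, -0.00113597]), 'joint_efforts': array([ 2.23169613e-03, -9.27101970e+01,  1.98080041e+00, -3.69906664e+01,
        1.78648077e-02,  8.53330566e-03,  7.63592283e-07]), 'position': array([0.2368443 , 0.57804806, 0.24774536]), 'tool_rot': array([3.14150747e+00, 1.12290811e-03, 1.18197637e+00]), 'force': array([-0.59675836,  0.01957667, -0.36018608]), 'moment': array([ 0.01306531, -0.00653997,  0.01587557]), 'grip_width': 0.0852421966434156}
scene 49.35459521931726 249.43260838974345 194.8525376054012 [-0.055 -0.509  0.69 ] [[0.66, -0.75, -0.01], [-0.49, -0.42, -0.77], [0.58, 0.51, -0.64]]
side 50.13640385479852 253.82173295452716 194.0509712716479 [0.327 0.696 0.589] [[-0.96, -0.29, 0.02], [-0.18, 0.55, -0.82], [0.22, -0.79, -0.58]]
wrist 58.93341383016642 255.5848138370512 188.67460999500554 [0.159 0.61  0.374] [[0.38, 0.93, -0.0], [0.88, -0.36, 0.32], [0.3, -0.12, -0.95]]
```

View pics/scene.png

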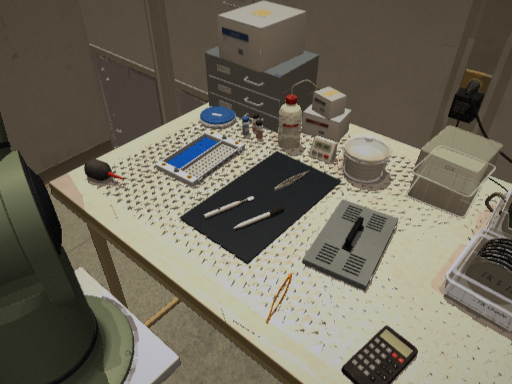

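View pics/side.png

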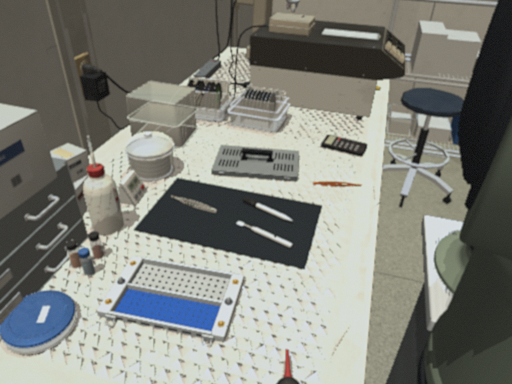

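The scene view shows the tray at (203,158) with the blue lane on its far-left side. The tweezers are at (292,180), the wand at (230,207), the marker with its black cap at (260,218), and the lid at (352,243). The orange decoy is at (280,298). In the side view the tray is at (175,298), the wand at (265,234) and the marker at (268,210).

```bash
cat > m0.py <<'E'
from h import *
import pickle
fs=pickle.load(open("f0.pkl","rb"))
def comp(mask,lo,hi):
    n,l,st,c=cv2.connectedComponentsWithStats(mask.astype(np.uint8)); 
    return [(l==i) for i in range(1,n) if lo<st[i,4]<hi]
def rect(P):
    (c,wh,a)=cv2.minAreaRect((P[:,:2]*1000).astype(np.float32)); 
    if wh[0]<wh[1]: wh=wh[::-1]; a+=90
    return np.round(c,1),np.round(wh,1),round((a+90)%180-90,1)
for n in("scene","side"):
    f=fs[n]; P=cloud(f); hsv=cv2.cvtColor(f["color"],cv2.COLOR_RGB2HSV); H,S,V=[hsv[...,i].astype(int) for i in range(3)]
    print(n)
    blue=(H>100)&(H<125)&(S>150)&(V>90)&(P[...,2]<.03)
    for m in comp(blue,300,9e9):
        v,u=np.nonzero(m); print(" blue",u.mean().round(),v.mean().round(),rect(ray(f,np.c_[u,v],.006)), np.median(P[m][:,2]).round(4))
    mat=(V<60)&(S<120)&(np.abs(P[...,2]-.006)<.006)
    mm=comp(mat,5000,9e9)
    for m in mm:
        v,u=np.nonzero(m); print(" mat",u.mean().round(),v.mean().round(),rect(ray(f,np.c_[u,v],.006)))
        cs,_=cv2.findContours(m.astype(np.uint8),cv2.RETR_EXTERNAL,cv2.CHAIN_APPROX_NONE)
        hull=np.zeros(m.shape,np.uint8); cv2.drawContours(hull,[cv2.convexHull(cs[0])],-1,1,-1)
        hull=cv2.erode(hull,np.ones((5,5)))
        for o in comp((hull>0)&(V>85),40,9e9):
            v,u=np.nonzero(o); print("  obj",u.mean().round(),v.mean().round(),o.sum(),rect(ray(f,np.c_[u,v],.011)),np.median(P[o][:,2]).round(4))
    # raised stuff
    for z0,z1,nm in((.012,.024,"h18"),(.028,.05,"lidtop?")):
        m=(P[...,2]>z0)&(P[...,2]<z1)&(f["depth"]>0)&(P[...,0]>.1)&(P[...,0]<.9)
        m=cv2.morphologyEx(m.astype(np.uint8),cv2.MORPH_OPEN,np.ones((2,2)))
        for o in comp(m,250,9e9):
            v,u=np.nonzero(o); print("  ",nm,u.mean().round(),v.mean().round(),o.sum(),rect(P[o]),np.median(P[o][:,2]).round(4))
E
python3 m0.py
```

```text
scene
 blue 217.0 115.0 (array([802.4, 389. ]), array([108.5, 106.6]), 42.9) 0.0257
 blue 192.0 152.0 (array([601.1, 290.2]), array([166.2,  49.5]), 4.5) 0.0068
 mat 260.0 205.0 (array([573.8,  -3.3]), array([379.9, 219.6]), -0.1)
  obj 285.0 182.0 87 (array([655.9,  -8.9]), array([80.3, 18.9]), -5.4) 0.0117
  obj 222.0 208.0 162 (array([476. ,  46.8]), array([104.7,  14.8]), -17.6) 0.0159
  obj 252.0 220.0 157 (array([489.7, -34.7]), array([99.2, 13.5]), -18.7) 0.0165
   h18 200.0 158.0 860 (array([276.5, -44.8]), array([1113.7,  244.7]), 42.1) 0.0164
   h18 353.0 243.0 4546 (array([ 316.8, -324.7]), array([814. , 158.2]), 15.4) 0.0176
   h18 479.0 306.0 273 (array([ 584.9, -518.7]), array([123.7,   8. ]), 87.2) 0.0169
   h18 108.0 319.0 434 (array([  48. , -229.3]), array([594.1,  45.1]), 74.2) 0.0138
   h18 382.0 358.0 2464 (array([ 189.3, -446.3]), array([495.5,  89.8]), 4.1) 0.0149
   lidtop? 232.0 106.0 270 (array([834.6, 340.4]), array([221.1,  49.5]), 77.8) 0.0374
   lidtop? 364.0 170.0 272 (array([ 836.6, -156.1]), array([135.6,  66.3]), -35.5) 0.0363
   lidtop? 100.0 171.0 
[... 726 characters left out ...]
48
   h18 176.0 299.0 2501 (array([533.5, 450.9]), array([590.5, 250.2]), -72.8) 0.0159
   h18 41.0 329.0 867 (array([559.5, 498.1]), array([599.5, 119.1]), -29.1) 0.021
   lidtop? 348.0 4.0 301 (array([ 313. , -943.9]), array([3224.3,  600.1]), -79.9) 0.0343
   lidtop? 217.0 107.0 308 (array([623.7,  18.6]), array([1474.7,  115.6]), -70.8) 0.038
   lidtop? 300.0 111.0 877 (array([535.2, -25.4]), array([1435.6,  440.7]), 89.1) 0.0365
   lidtop? 152.0 167.0 302 (array([621.8, 273.2]), array([1025.2,  111.1]), -61.3) 0.0358
   lidtop? 107.0 220.0 260 (array([811.6, 102.7]), array([92.9, 48.3]), 81.2) 0.0355
   lidtop? 42.0 273.0 1225 (array([657.6, 467.4]), array([788.1, 161.6]), -46.2) 0.0353
```

View pics/wrist.png

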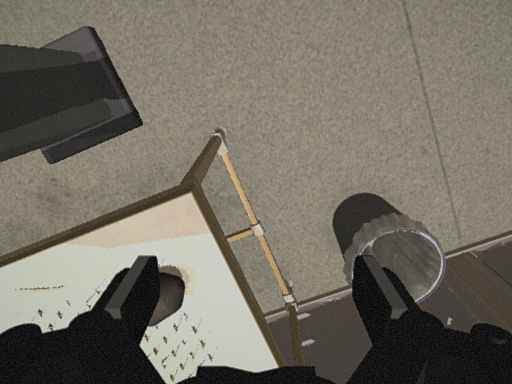

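The wrist picture shows only the bench corner and the floor, with the fingers covering the rows below about 250. I'll move to a viewpoint over the mat and tray.

```bash
cat > plan.py <<'E'
import sys
from h import *
def plan(p,yawdeg=None,off=None):
    s=bot.observe(); y=s["tool_rot"][2]; d=(np.array(p)-s["position"])*1000
    ty=np.radians(yawdeg) if yawdeg is not None else y
    f=lambda a:np.array([d[0]*np.cos(a)+d[1]*np.sin(a),d[0]*np.sin(a)-d[1]*np.cos(a),-d[2]]).round(1)
    print("now",s["position"].round(4),np.degrees(s["tool_rot"]).round(2),"turn wz",-np.degrees(ty-y).round(2),"shift at now-yaw",f(y),"after turn",f(ty),"len",np.linalg.norm(d).round(),"t",round(s["clock"],2),"F",s["force"].round(1),"grip",round(s["grip_width"],4))
if __name__=="__main__":
    a=[float(x) for x in sys.argv[1:]]; plan(a[:3],a[3] if len(a)>3 else None)
E
python3 plan.py .58 .10 .30 90
```

```text
now [0.2369 0.5781 0.2479] [1.800e+02 5.000e-02 6.773e+01] turn wz -22.27 shift at now-yaw [-312.4  498.8  -52.1] after turn [-478.1  343.1  -52.1] len 591.0 t 0.15 F [-0.6  0.5 -1. ] grip 0.0851
```

arm_command:
  targets:
    - [0,0,-16,0,0,-7.4]
    - [0,0,-16,0,0,-7.4]
    - [0,0,-16,0,0,-7.4]
    - [-38,27,0,0,0,0]
    - [-38,27,0,0,0,0]
    - [-38,27,0,0,0,0]
    - [-38,27,0,0,0,0]
    - [-38,27,0,0,0,0]

```text
clock: 0.95
position: [0.3737, 0.3881, 0.2952]
tool_rot: [-3.138, 0.003, 1.597]
force: [1.1, 0.5, 0.5]
grip_width: 0.0855
```

arm_command:
  targets:
    - [-38,27,0,0,0,0]
    - [-38,27,0,0,0,0]
    - [-38,27,0,0,0,0]
    - [-38,27,0,0,0,0]
    - [-38,27,0,0,0,0]
    - [-38,27,0,0,0,0]
    - [-38,27,0,0,0,0]
    - [-38,27,0,0,0,0]

```text
clock: 1.75
position: [0.6041, 0.0754, 0.2955]
tool_rot: [-3.138, 0.003, 1.598]
force: [0.8, 1.3, -0.5]
grip_width: 0.0855
```

```bash
python3 plan.py .58 .10 .30 90
```

```text
now [0.6041 0.0754 0.2955] [-1.7979e+02  1.5000e-01  9.1540e+01] turn wz 1.54 shift at now-yaw [ 25.2 -23.4  -4.5] after turn [ 24.6 -24.1  -4.5] len 35.0 t 1.75 F [ 0.8  1.3 -0.5] grip 0.0855
```

arm_command:
  targets:
    - [25,-24,-4,0,0,1.5]
    - [0,0,0,0,0,0]

```text
clock: 1.95
position: [0.5821, 0.0916, 0.2979]
tool_rot: [-3.137, 0.006, 1.559]
force: [-0.0, -0.1, -0.2]
grip_width: 0.0852
```

```bash
python3 - <<'E'
from h import *
import pickle
f=grab("wrist"); pickle.dump(f,open("f1.pkl","wb")); save(f,"w1"); print(f["s"]["position"],f["s"]["qd"].round(3),np.array(f["hand_eye"]).round(3).tolist())
E
```

```text
[0.58212687 0.09158214 0.29787736] [ 0.118  0.076  0.096 -0.07   0.027 -0.002  0.099] [[1.0, 0.001, 0.001, -0.0], [-0.001, 0.946, 0.325, -0.084], [-0.0, -0.325, 0.946, -0.126], [0.0, 0.0, 0.0, 1.0]]
```

View pics/w1.png

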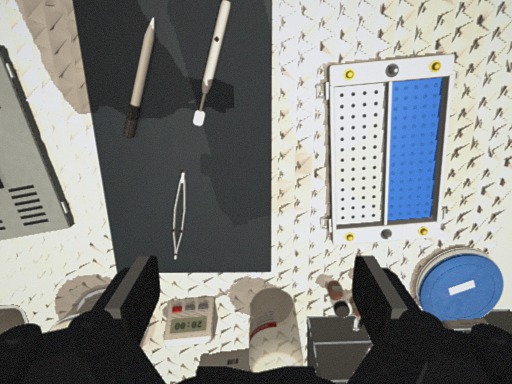

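The wrist view from above shows the tray with pins at (392,70) and (386,234) and brass plungers near its corners; the blue lane is on the right (+y). The tweezers run from (183,173) to (176,258). The wand runs from its white cup at (199,118) up past the top edge of the image, and the marker is at (142,75).

```bash
cat > m1.py <<'E'
from h import *
import pickle
f=pickle.load(open("f1.pkl","rb")); P=cloud(f)
hsv=cv2.cvtColor(f["color"],cv2.COLOR_RGB2HSV); H,S,V=[hsv[...,i].astype(int) for i in range(3)]
def line(m,z):
    v,u=np.nonzero(m); X=ray(f,np.c_[u,v],z)[:,:2]*1000
    c,wh,a=cv2.minAreaRect(X.astype(np.float32))
    if wh[0]<wh[1]: wh=wh[::-1]; a+=90
    a=(a+90)%180-90; d=np.array([np.cos(np.radians(a)),np.sin(np.radians(a))]); t=X@d
    print("ctr",np.round(c,1),"LxW",np.round(wh,1),"ang",round(a,1),"lo-x end",X[t.argmin()].round(1),"hi-x end",X[t.argmax()].round(1),"px",m.sum())
def box(x0,y0,x1,y1):
    b=np.zeros(V.shape,bool); b[y0:y1,x0:x1]=1; return b
def big(m,n=1):
    k,l,st,_=cv2.connectedComponentsWithStats(m.astype(np.uint8)); o=np.argsort(-st[1:,4])[:n]+1; return np.isin(l,o)
for nm,b,z,th in(("tweez",(155,160,205,265),.014,95),("wand",(188,0,245,128),.012,110),("marker",(135,0,165,110),.0125,90)):
    m=big(box(*b)&(V>th)); print(nm); line(m,z); print("  z med",np.median(P[m][:,2]).round(4))
br=(H>18)&(H<36)&(S>130)&(V>80)&box(325,50,460,250)
k,l,st,c=cv2.connectedComponentsWithStats(br.astype(np.uint8))
for i in range(1,k):
    if st[i,4]>12: print("brass",c[i].round(1),st[i,4],(ray(f,c[i],.023)*1000).round(1))
dk=(V<90)&(S<100)&box(375,55,405,245)
k,l,st,c=cv2.connectedComponentsWithStats(dk.astype(np.uint8))
for i in range(1,k):
    if st[i,4]>25: print("dark/pin",c[i].round(1),st[i,4],(ray(f,c[i],.026)*1000).round(1))
bl=big((H>100)&(H<125)&(S>140)&(V>80)&box(380,60,460,240)); print("blue"); line(bl,.006)
E
python3 m1.py
```

```text
tweez
ctr [653.8  -8.3] LxW [80.9 15.4] ang -11.4 lo-x end [ 6.141e+02 -5.000e-01] hi-x end [692.7 -20. ] px 313
  z med 0.0126
wand
ctr [489.6  39.9] LxW [139.9  12.9] ang -17.5 lo-x end [423.5  62.9] hi-x end [557.3  21.8] px 1077
  z med 0.016
marker
ctr [484.7 -37.2] LxW [98.7 10.8] ang -18.9 lo-x end [438.2 -20.9] hi-x end [531.7 -52.4] px 750
  z med 0.0172
brass [434.9  66.2] 83 [[492.6 289.7  23. ]]
brass [348.9  74.3] 74 [[500.  195.1  23. ]]
brass [422.9 230.8] 45 [[693.8 305.7  23. ]]
brass [349.3 236.8] 44 [[701.6 211.   23. ]]
dark/pin [390.3  69.2] 38 [[495.3 239.7  26. ]]
dark/pin [384.4 151.1] 296 [[587.3 243.2  26. ]]
blue
ctr [595.1 286.7] LxW [177.4  57.2] ang 4.5 lo-x end [506.3 284. ] hi-x end [681.8 314.6] px 6394
```

```bash
cat >> m1.py <<'E'
print("tweez again")
g=cv2.cvtColor(f["color"],cv2.COLOR_RGB2GRAY).astype(int); bg=cv2.medianBlur(g.astype(np.uint8),31).astype(int)
for th in(12,20,30):
    m=cv2.morphologyEx((box(160,165,205,266)&(g-bg>th)).astype(np.uint8),cv2.MORPH_CLOSE,np.ones((5,5))); line(big(m>0),.013)
E
python3 m1.py | sed -n '/again/,$p'; python3 plan.py .67 -.012 .12 78
```

```text
tweez again
ctr [675.8 -12.5] LxW [127.4  15.9] ang -7.4 lo-x end [ 6.131e+02 -6.000e-01] hi-x end [738.5 -24.3] px 580
ctr [676.4 -13. ] LxW [126.3  15.6] ang -11.4 lo-x end [614.4  -0.7] hi-x end [738.5 -24.3] px 537
ctr [676.4 -13.1] LxW [126.3  15.3] ang -11.0 lo-x end [614.4  -0.7] hi-x end [738.5 -24.3] px 499
now [0.5833 0.0888 0.2977] [-179.77    0.45   89.2 ] turn wz 11.2 shift at now-yaw [-99.6  88.1 177.7] after turn [-80.6 105.7 177.7] len 222.0 t 2.0 F [ 0.1 -2.9 -0.3] grip 0.085
```

arm_command:
  targets:
    - [0,0,0,0,0,5.2]
    - [0,0,0,0,0,5.2]
    - [-16,22,35,0,0,0]
    - [-16,22,35,0,0,0]
    - [-16,22,35,0,0,0]
    - [-16,22,35,0,0,0]
    - [-16,22,35,0,0,0]
    - [0,0,0,0,0,0]
  grip: 40
  grip_force: 30

```text
clock: 2.8
position: [0.6787, -0.0143, 0.1167]
tool_rot: [-3.141, 0.007, 1.374]
force: [-1.1, 0.1, -0.9]
grip_width: 0.0341
```

```bash
python3 plan.py .6764 -.0128 .06 78.8; python3 - <<'E'
from h import *
f=grab("wrist"); save(f,"w2"); print(proj(f,[[.6764,-.0128,.014],[.614,-.001,.014],[.7385,-.0243,.014]]).round())
E
```

```text
now [ 0.6787 -0.0143  0.1167] [-179.97    0.39   78.75] turn wz -0.05 shift at now-yaw [ 1.1 -2.5 56.7] after turn [ 1.1 -2.5 56.7] len 57.0 t 2.8 F [-1.1  0.1 -0.9] grip 0.0341
[[258. 193.]
 [258. 102.]
 [259. 270.]]
```

View pics/w2.png

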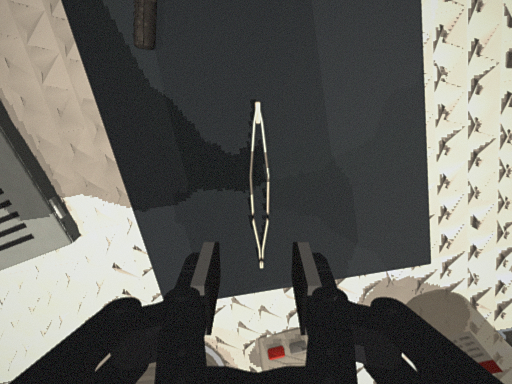

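The tweezers at (258,100)–(261,268) are centred between the jaws and aligned with the fingers, so I'm descending and gripping.

arm_command:
  targets:
    - [1,-2,30,0,0,0]
    - [0,0,30,0,0,0]
    - [0,0,28,0,0,0]
    - [0,0,3,0,0,0]

```text
clock: 3.25
position: [0.6792, -0.0083, 0.03]
tool_rot: [3.135, 0.002, 1.379]
force: [-0.8, -0.1, 0.8]
grip_width: 0.0341
```

```bash
python3 plan.py .6764 -.0128 .025 78.8
```

```text
now [ 0.6792 -0.0083  0.03  ] [1.7959e+02 1.3000e-01 7.9000e+01] turn wz 0.2 shift at now-yaw [-5.  -1.9  5. ] after turn [-5.  -1.9  5. ] len 7.0 t 3.25 F [-0.8 -0.1  0.8] grip 0.0341
```

arm_command:
  targets:
    - [-5,-2,4,0,0,0]
    - [0,0,1,0,0,0]

```text
clock: 3.45
position: [0.6771, -0.0121, 0.0274]
tool_rot: [3.132, 0.002, 1.38]
force: [-0.4, -0.1, 0.6]
grip_width: 0.0343
```

arm_command:
  targets:
    - [0,0,0,0,0,0]
    - [0,0,0,0,0,0]
    - [0,0,0,0,0,0]
    - [0,0,0,0,0,0]
    - [0,0,0,0,0,0]
  grip: 0
  grip_force: 40

```text
clock: 3.95
position: [0.6793, -0.0118, 0.0321]
tool_rot: [3.127, -0.0, 1.38]
force: [-0.0, -1.0, -0.8]
grip_width: 0.0101
```

```bash
python3 plan.py .6764 -.0128 .10 95.2
```

```text
now [ 0.6793 -0.0118  0.0321] [179.14  -0.    79.09] turn wz -16.11 shift at now-yaw [ -1.5  -2.6 -67.9] after turn [ -0.7  -2.9 -67.9] len 68.0 t 3.95 F [-0.  -1.  -0.8] grip 0.0101
```

arm_command:
  targets:
    - [0,0,-20,0,0,0]
    - [0,0,-25,0,0,0]
    - [0,0,-25,0,0,0]
    - [0,0,0,0,0,0]

```text
clock: 4.35
position: [0.6777, -0.0116, 0.1037]
tool_rot: [3.128, 0.0, 1.38]
force: [0.6, -0.6, 0.3]
grip_width: 0.0103
```

```bash
python3 plan.py .5944 .2838 .11 94.5; python3 - <<'E'
from h import *
f=grab("wrist"); s=grab("side"); cv2.imwrite("pics/w3.png",np.vstack([f["color"][80:,100:420,::-1],s["color"][100:300,100:420,::-1]]))
E
```

```text
now [ 0.6777 -0.0116  0.1037] [1.7924e+02 2.0000e-02 7.9090e+01] turn wz -15.41 shift at now-yaw [ 274.3 -137.8   -6.3] after turn [301.  -59.9  -6.3] len 307.0 t 4.35 F [ 0.6 -0.6  0.3] grip 0.0103
```

View pics/w3.png

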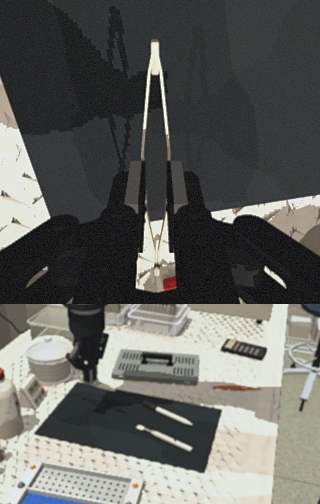

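The wrist crop shows the tweezers held level between the pads, and the side crop shows the mat now holds only the marker and wand. Carrying them to the blue lane.

arm_command:
  targets:
    - [0,0,0,0,0,-7.7]
    - [0,0,0,0,0,-7.7]
    - [43,-8.5,0,0,0,0]
    - [43,-8.5,0,0,0,0]
    - [43,-8.5,0,0,0,0]
    - [43,-8.5,0,0,0,0]
    - [43,-8.5,0,0,0,0]
    - [43,-8.5,0,0,0,0]

```text
clock: 5.25
position: [0.599, 0.2399, 0.0902]
tool_rot: [-3.141, 0.009, 1.649]
force: [0.4, 0.7, -0.3]
grip_width: 0.0101
```

arm_command:
  targets:
    - [43,-8.5,0,0,0,0]
    - [0,0,0,0,0,0]

```text
clock: 5.45
position: [0.5825, 0.2909, 0.0874]
tool_rot: [-3.137, 0.006, 1.657]
force: [0.1, 0.2, -1.3]
grip_width: 0.01
```

```bash
python3 plan.py .5955 .2838 .034 94.5
```

```text
now [0.5825 0.2909 0.0874] [-179.73    0.37   94.96] turn wz 0.46 shift at now-yaw [-8.2 12.4 53.4] after turn [-8.1 12.4 53.4] len 55.0 t 5.45 F [ 0.1  0.2 -1.3] grip 0.01
```

arm_command:
  targets:
    - [-8,12,0,0,0,0.4]
    - [0,0,20,0,0,0]
    - [0,0,0,0,0,0]

```text
clock: 5.75
position: [0.5955, 0.2828, 0.0646]
tool_rot: [-3.135, 0.008, 1.652]
force: [-0.8, -0.3, -0.7]
grip_width: 0.0102
```

```bash
python3 plan.py .5955 .2838 .036 94.5
```

```text
now [0.5955 0.2828 0.0646] [-179.6     0.47   94.63] turn wz 0.13 shift at now-yaw [ 1.   0.1 28.6] after turn [ 1.   0.1 28.6] len 29.0 t 5.75 F [-0.8 -0.3 -0.7] grip 0.0102
```

arm_command:
  targets:
    - [1,0,15,0,0,0]
    - [0,0,12,0,0,0]
    - [0,0,3,0,0,0]

```text
clock: 6.05
position: [0.5972, 0.2806, 0.0331]
tool_rot: [-3.135, 0.009, 1.648]
force: [0.6, -0.8, 0.4]
grip_width: 0.0102
```

arm_command:
  targets:
    - [0,0,2,0,0,0]

```text
clock: 6.15
position: [0.5973, 0.2802, 0.0307]
tool_rot: [-3.135, 0.009, 1.647]
force: [-0.0, 0.4, 0.6]
grip_width: 0.0102
```

arm_command:
  targets:
    - [0,0,1.5,0,0,0]

```text
clock: 6.25
position: [0.5974, 0.2801, 0.0295]
tool_rot: [-3.135, 0.009, 1.647]
force: [-8.6, -1.5, 25.1]
grip_width: 0.0099
```

arm_command:
  targets:
    - [0,0,0,0,0,0]
    - [0,0,0,0,0,0]
    - [0,0,-1,0,0,0]
    - [0,0,-10,0,0,0]
    - [0,0,-25,0,0,0]
    - [0,0,-40,0,0,0]
  grip: 24

```text
clock: 6.85
position: [0.596, 0.28, 0.1054]
tool_rot: [-3.129, 0.012, 1.648]
force: [0.6, 0.3, -0.2]
grip_width: 0.0204
```

```bash
python3 plan.py .471 .047 .12 72.5; python3 - <<'E'
from h import *
f=grab("wrist"); save(f,"w4")
E
```

```text
now [0.596  0.28   0.1054] [-179.3     0.67   94.4 ] turn wz 21.9 shift at now-yaw [-222.7 -142.5  -14.6] after turn [-259.8  -49.1  -14.6] len 265.0 t 6.85 F [ 0.6  0.3 -0.2] grip 0.0204
```

View pics/w4.png

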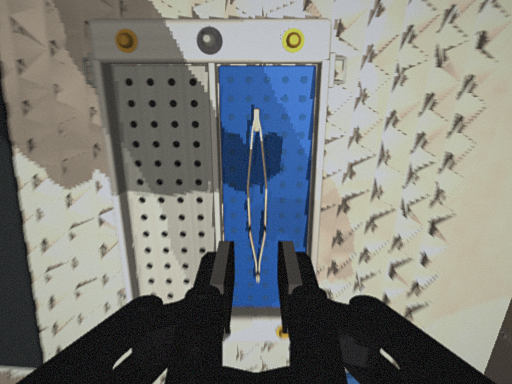

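The tweezers lie on the blue mat at (257,110)–(257,280), straight along the lane. Next is the wand.

arm_command:
  targets:
    - [0,0,-5,0,0,7.3]
    - [0,0,-5,0,0,7.3]
    - [0,0,-5,0,0,7.3]
    - [-43,-8,-2,0,0,0]
    - [-43,-8,-2,0,0,0]
    - [-43,-8,-2,0,0,0]
    - [-43,-8,-2,0,0,0]
    - [-43,-8,-2,0,0,0]
  grip: 40

```text
clock: 7.7
position: [0.4937, 0.0912, 0.148]
tool_rot: [3.133, -0.004, 1.256]
force: [2.3, -0.8, -0.3]
grip_width: 0.0343
```

arm_command:
  targets:
    - [-35,-8,0,0,0,0]
    - [0,0,0,0,0,0]

```text
clock: 7.9
position: [0.4724, 0.0546, 0.1497]
tool_rot: [3.131, -0.004, 1.251]
force: [-0.2, 1.3, -0.2]
grip_width: 0.0339
```

```bash
python3 - <<'E'
from h import *
f=grab("wrist"); save(f,"w5")
hsv=cv2.cvtColor(f["color"],cv2.COLOR_RGB2HSV);V=hsv[...,2].copy(); 
m=(V>100)&(hsv[...,1]<90); m[290:]=0
k,l,st,c=cv2.connectedComponentsWithStats(m.astype(np.uint8))
for i in range(1,k):
    if st[i,4]>300:
        v,u=np.nonzero(l==i); X=(ray(f,np.c_[u,v],.012)*1000)[:,:2]; print(st[i],np.array(cv2.minAreaRect(X.astype(np.float32))[0]).round(1),cv2.minAreaRect(X.astype(np.float32))[1:])
print(proj(f,[[.471,.047,.012],[.49,.041,.012]]).round())
E
python3 plan.py .471 .047 .034 72.5
```

```text
[    0     0   512   290 91020] [462.1  63. ] ((462.3157958984375, 235.75018310546875), 71.50054168701172)
[270  50  28  44 331] [401.8 100.5] ((30.282991409301758, 13.807567596435547), 0.4606480300426483)
[ 236  119   19  156 1835] [489.2  40.6] ((11.906597137451172, 138.2720947265625), 72.66902923583984)
[ 149  170   21  109 1274] [486.9 -37.2] ((11.237183570861816, 101.69805908203125), 71.04024505615234)
[[246. 181.]
 [246. 204.]]
now [0.4738 0.0565 0.1499] [179.36  -0.3   71.73] turn wz -0.77 shift at now-yaw [ -9.9   0.3 115.9] after turn [ -9.9   0.2 115.9] len 116.0 t 7.95 F [ 0.8  0.7 -0.1] grip 0.0337
```

View pics/w5.png

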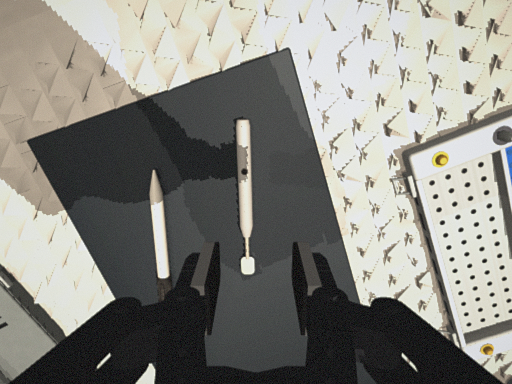

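The wand is at (245,120)–(248,273) and the marker, to its left at (158,220), is clear of the fingers. Descending.

arm_command:
  targets:
    - [-10,0,10,0,0,-0.8]
    - [0,0,35,0,0,0]
    - [0,0,35,0,0,0]
    - [0,0,0,0,0,0]

```text
clock: 8.35
position: [0.4761, 0.0504, 0.0709]
tool_rot: [3.123, -0.011, 1.269]
force: [-0.4, 0.4, 1.9]
grip_width: 0.0343
```

```bash
python3 plan.py .4703 .0465 .030 72.7
```

```text
now [0.4761 0.0504 0.0709] [178.94  -0.64  72.71] turn wz 0.01 shift at now-yaw [-5.5 -4.4 40.9] after turn [-5.5 -4.4 40.9] len 42.0 t 8.35 F [-0.4  0.4  1.9] grip 0.0343
```

arm_command:
  targets:
    - [-6,-4,5,0,0,0]
    - [-1,-1,18,0,0,0]
    - [0,0,16,0,0,0]
    - [0,0,1,0,0,0]

```text
clock: 8.75
position: [0.4723, 0.0467, 0.0343]
tool_rot: [3.119, -0.014, 1.271]
force: [-0.1, 0.3, 0.9]
grip_width: 0.0341
```

```bash
python3 plan.py .4703 .0465 .029 72.7
```

```text
now [0.4723 0.0467 0.0343] [178.68  -0.82  72.83] turn wz 0.13 shift at now-yaw [-0.8 -1.8  5.3] after turn [-0.8 -1.8  5.3] len 6.0 t 8.75 F [-0.1  0.3  0.9] grip 0.0341
```

arm_command:
  targets:
    - [-1,-2,4,0,0,0]
    - [0,0,1,0,0,0]

```text
clock: 8.95
position: [0.4709, 0.0466, 0.0312]
tool_rot: [3.116, -0.015, 1.271]
force: [0.1, 0.9, 0.0]
grip_width: 0.0342
```

arm_command:
  targets:
    - [0,0,0,0,0,0]
    - [0,0,0,0,0,0]
    - [0,0,0,0,0,0]
    - [0,0,0,0,0,0]
    - [0,0,0,0,0,0]
  grip: 0
  grip_force: 40

```text
clock: 9.45
position: [0.4727, 0.0473, 0.0348]
tool_rot: [3.112, -0.018, 1.272]
force: [0.1, -0.1, 0.0]
grip_width: 0.0002
```

arm_command:
  targets:
    - [0,0,-15,1,-1,0]
    - [0,0,-25,0,0,0]
    - [0,0,-30,0,0,0]
    - [0,0,0,0,0,0]

```text
clock: 9.85
position: [0.4712, 0.047, 0.107]
tool_rot: [3.132, 0.001, 1.271]
force: [-0.3, 1.1, -0.2]
grip_width: -0.0001
```

```bash
python3 plan.py .5806 .2155 .10 94.5; python3 - <<'E'
from h import *
f=grab("wrist"); s=grab("side"); cv2.imwrite("pics/w6.png",np.vstack([f["color"][60:,100:420,::-1],s["color"][100:300,100:420,::-1]]))
E
```

```text
now [0.4712 0.047  0.107 ] [1.7944e+02 4.0000e-02 7.2810e+01] turn wz -21.69 shift at now-yaw [193.3  54.7   7. ] after turn [159.4 122.3   7. ] len 201.0 t 9.85 F [-0.3  1.1 -0.2] grip -0.0001
```

View pics/w6.png

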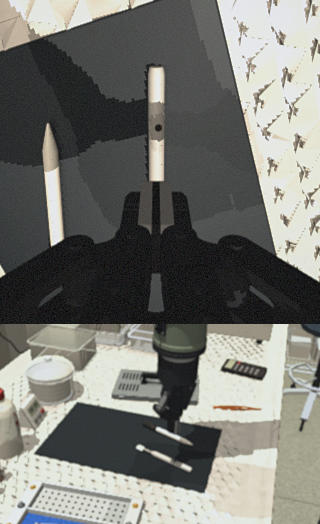

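The crop shows the fingers closed empty above the wand, which is still lying on the mat at full-image (255,128)–(255,240). The closing fingers pushed the TCP up, so I'll reopen, re-measure and grip lower.

arm_command:
  targets:
    - [0,0,0,-0.5,0,0]
    - [0,0,0,0,0,0]
    - [0,0,0,0,0,0]
    - [0,0,0,0,0,0]
  grip: 36

```text
clock: 10.35
position: [0.4688, 0.0467, 0.1025]
tool_rot: [3.128, 0.004, 1.271]
force: [0.7, -0.7, 0.5]
grip_width: 0.0309
```

```bash
cat > wand.py <<'E'
from h import *
f=grab("wrist"); hsv=cv2.cvtColor(f["color"],cv2.COLOR_RGB2HSV); m=(hsv[...,2]>95)&(hsv[...,1]<90)
k,l,st,c=cv2.connectedComponentsWithStats(m.astype(np.uint8))
i=l[150:220,225:285]; i=np.bincount(i[i>0]).argmax()
v,u=np.nonzero(l==i); X=(ray(f,np.c_[u,v],.012)*1000)[:,:2]; r=cv2.minAreaRect(X.astype(np.float32)); print(st[i],r)
a=r[2] if r[1][0]>r[1][1] else r[2]+90
a=(a+90)%180-90; d=np.array([np.cos(np.radians(a)),np.sin(np.radians(a))]); c=np.array(r[0]); L=max(r[1])
e=c-d*L/2; print("angle",a,"rear end",e.round(1),"mid",(e+70*d).round(1),"grip pt",(e+50*d).round(1)); g=(e+50*d)/1000
from plan import plan; plan([g[0],g[1],.05],a+90)
E
python3 wand.py
```

```text
[ 249  131   19  180 2475] ((489.8994140625, 41.37006759643555), (12.283787727355957, 138.61036682128906), 72.22234344482422)
angle -17.77765655517578 rear end [423.9  62.5] mid [490.6  41.2] grip pt [471.5  47.3]
now [0.4688 0.0467 0.1025] [179.22   0.23  72.83] turn wz 0.61 shift at now-yaw [ 1.4  2.4 52.5] after turn [ 1.4  2.4 52.5] len 53.0 t 10.4 F [-0.5  0.7 -0.2] grip 0.0308
```

arm_command:
  targets:
    - [1,2,25,0,0,0]
    - [0,0,25,0,0,0]
    - [0,0,15,0,0,0]
    - [0,0,3,0,0,0]

```text
clock: 10.8
position: [0.4728, 0.0467, 0.0325]
tool_rot: [3.126, 0.003, 1.271]
force: [0.5, 0.7, 0.6]
grip_width: 0.0308
```

```bash
python3 plan.py .4715 .0473 .025 72.2
```

```text
now [0.4728 0.0467 0.0325] [1.7913e+02 1.7000e-01 7.2830e+01] turn wz 0.63 shift at now-yaw [ 0.2 -1.4  7.5] after turn [ 0.2 -1.4  7.5] len 8.0 t 10.8 F [0.5 0.7 0.6] grip 0.0308
```

arm_command:
  targets:
    - [0,-1,5,0,0,0.6]
    - [0,0,3,0,0,0]

```text
clock: 11.0
position: [0.4719, 0.0468, 0.0244]
tool_rot: [3.127, 0.003, 1.259]
force: [0.1, -0.4, 0.2]
grip_width: 0.0307
```

arm_command:
  targets:
    - [0,0,2,0,0,0]
    - [0,-0.5,2,0,0,0]
    - [0,-0.5,2,0,0,0]
    - [0,0,2,0,0,0]
  grip: 0
  grip_force: 40

```text
clock: 11.4
position: [0.4729, 0.0475, 0.0232]
tool_rot: [3.122, -0.001, 1.258]
force: [-13.8, -0.0, 50.8]
grip_width: 0.0091
```

arm_command:
  targets:
    - [0,0,-3,0,0,0]
    - [0,0,-10,0,0,0]
    - [0,0,-25,0,0,0]
    - [0,0,-30,0,0,0]
    - [0,0,0,0,0,0]

```text
clock: 11.9
position: [0.4722, 0.048, 0.0971]
tool_rot: [3.119, -0.003, 1.258]
force: [-0.4, 0.2, -0.7]
grip_width: 0.0087
```

```bash
python3 plan.py .5806 .2155 .10 94.5; python3 - <<'E'
from h import *
f=grab("wrist"); s=grab("side"); cv2.imwrite("pics/w7.png",np.vstack([f["color"][60:,100:420,::-1],s["color"][100:300,100:420,::-1]]))
E
```

```text
now [0.4722 0.048  0.0971] [ 1.7872e+02 -1.7000e-01  7.2090e+01] turn wz -22.41 shift at now-yaw [192.7  51.6  -2.9] after turn [158.5 121.2  -2.9] len 200.0 t 11.9 F [-0.4  0.2 -0.7] grip 0.0087
```

View pics/w7.png

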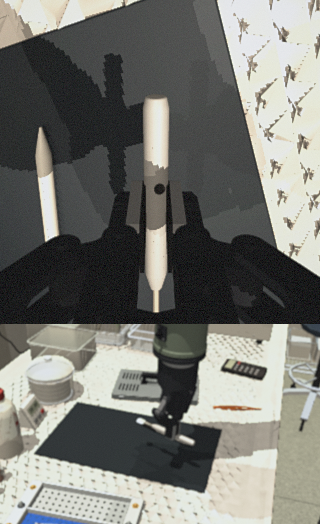

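The wand is held and the marker hasn't moved. Carrying it to the bare-sheet lane.

arm_command:
  targets:
    - [0,0,-3,0.5,0,-7.5]
    - [0,0,-3,0.5,0,-7.5]
    - [0,0,-3,0,0,-7.5]
    - [31,24,-2,0,0,0]
    - [31,24,-2,0,0,0]
    - [31,24,-2,0,0,0]
    - [31,24,-2,0,0,0]
    - [25,20,0,0,0,0]

```text
clock: 12.8
position: [0.5715, 0.2077, 0.1053]
tool_rot: [-3.132, 0.004, 1.662]
force: [-0.4, -0.1, -0.1]
grip_width: 0.009
```

arm_command:
  targets:
    - [0,0,0,0,0,0]

```text
clock: 12.9
position: [0.5722, 0.2119, 0.1039]
tool_rot: [-3.132, 0.003, 1.665]
force: [-1.0, 0.3, -0.1]
grip_width: 0.0093
```

```bash
python3 plan.py .5797 .2155 .05 94.5
```

```text
now [0.5722 0.2119 0.1039] [-1.7946e+02  1.6000e-01  9.5420e+01] turn wz 0.92 shift at now-yaw [ 2.9  7.8 53.9] after turn [ 3.   7.8 53.9] len 55.0 t 12.9 F [-1.   0.3 -0.1] grip 0.0093
```

arm_command:
  targets:
    - [3,8,10,0,0,0.9]
    - [0,0,25,0,0,0]
    - [0,0,18,0,0,0]
    - [0,0,0,0,0,0]

```text
clock: 13.3
position: [0.5789, 0.2143, 0.0444]
tool_rot: [-3.128, 0.004, 1.646]
force: [-0.3, 0.1, 0.5]
grip_width: 0.0091
```

```bash
python3 plan.py .5797 .2155 .03 94.5; python3 - <<'E'
from h import *
f=grab("wrist"); cv2.imwrite("pics/w8.png",f["color"][:,:,::-1])
E
```

```text
now [0.5789 0.2143 0.0444] [-179.24    0.26   94.3 ] turn wz -0.2 shift at now-yaw [ 1.1  0.8 14.4] after turn [ 1.1  0.8 14.4] len 14.0 t 13.3 F [-0.3  0.1  0.5] grip 0.0091
```

arm_command:
  targets:
    - [1,1,8,0,0,0]
    - [0,0,5,0,0,0]
    - [0,0,1,0,0,0]

```text
clock: 13.65
position: [0.581, 0.2148, 0.0315]
tool_rot: [-3.13, 0.004, 1.644]
force: [-0.3, 0.4, -0.2]
grip_width: 0.0089
```

arm_command:
  targets:
    - [0,0,3,0,0,0]

```text
clock: 13.75
position: [0.5813, 0.2148, 0.0289]
tool_rot: [-3.131, 0.004, 1.644]
force: [-0.6, -0.5, 0.4]
grip_width: 0.0089
```

arm_command:
  targets:
    - [0,0,2,0,0,0]

```text
clock: 13.85
position: [0.5814, 0.2148, 0.0269]
tool_rot: [-3.132, 0.004, 1.644]
force: [-0.8, -0.4, -0.6]
grip_width: 0.0094
```

arm_command:
  targets:
    - [0,0,2,0,0,0]

```text
clock: 13.95
position: [0.5815, 0.2149, 0.0251]
tool_rot: [-3.132, 0.003, 1.644]
force: [-1.0, 0.3, -0.6]
grip_width: 0.0088
```

arm_command:
  targets:
    - [0,0,1.5,0,0,0]

```text
clock: 14.05
position: [0.5815, 0.2149, 0.0236]
tool_rot: [-3.132, 0.003, 1.644]
force: [-2.2, 0.0, 8.5]
grip_width: 0.0091
```

arm_command:
  targets:
    - [0,0,0,0,0,0]
    - [0,0,0,0,0,0]
    - [0,0,-1,0,0,0]
    - [0,0,-10,0,0,0]
    - [0,0,-30,0,0,0]
    - [0,0,-40,0,0,0]
    - [0,0,-45,0,0,0]
    - [0,0,-45,0,0,0]
  grip: 22

```text
clock: 14.85
position: [0.5803, 0.2146, 0.1973]
tool_rot: [-3.123, 0.006, 1.644]
force: [0.3, 0.6, -0.0]
grip_width: 0.019
```

```bash
python3 - <<'E'
from h import *
import pickle
g=pickle.load(open("f0.pkl","rb"))
for n,uv in(("scene",[[352,235],[353,243]]),("side",[[256,155],[257,163]])): print(n,ray(g[n],uv,[.045,.017][0]).round(3).tolist(),ray(g[n],uv,.017).round(3).tolist())
f=grab("wrist"); save(f,"w9"); pickle.dump(f,open("f9.pkl","wb"))
from plan import plan; plan([.55,.24,.25],94.5)
E
```

```text
scene [[0.567, -0.254, 0.045], [0.548, -0.267, 0.045]] [[0.594, -0.243, 0.017], [0.574, -0.257, 0.017]]
side [[0.581, -0.218, 0.045], [0.567, -0.18, 0.045]] [[0.595, -0.265, 0.017], [0.58, -0.225, 0.017]]
now [0.5832 0.2156 0.2051] [-179.46    0.19   94.17] turn wz -0.33 shift at now-yaw [ 26.8 -31.3 -44.9] after turn [ 26.9 -31.2 -44.9] len 61.0 t 14.9 F [3.  1.4 9.1] grip 0.0188
```

View pics/w9.png

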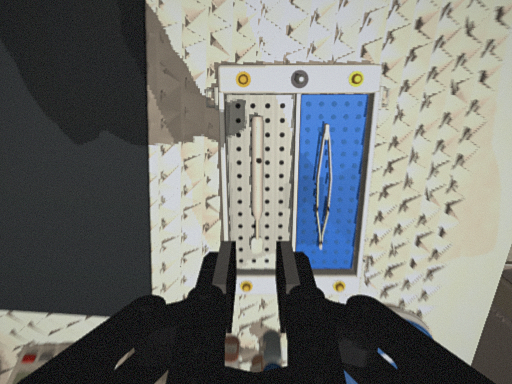

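The wand lies on the bare sheet at (257,115)–(256,250) and the tweezers on the blue mat at (327,123)–(320,248). I've viewed 11 pictures, so from here I'll measure numerically. I'll take a still view of the whole tray and then go to the lid.

arm_command:
  targets:
    - [30,-32,-30,0,0,0]
    - [0,0,-20,-0.5,0,0]
    - [0,0,0,0,0,0]
    - [0,0,0,0,0,0]
  grip: 60

```text
clock: 15.3
position: [0.5539, 0.2401, 0.2573]
tool_rot: [3.135, -0.0, 1.643]
force: [-0.8, -0.6, -0.6]
grip_width: 0.0514
```

```bash
cat > tray.py <<'E'
from h import *
import pickle, itertools
def fit(f,verbose=True):
    hsv=cv2.cvtColor(f["color"],cv2.COLOR_RGB2HSV); H,S,V=[hsv[...,i].astype(int) for i in range(3)]
    br=((H>15)&(H<38)&(S>110)&(V>80)).astype(np.uint8)
    br=cv2.morphologyEx(br,cv2.MORPH_CLOSE,np.ones((3,3)))
    k,l,st,c=cv2.connectedComponentsWithStats(br)
    C=[c[i] for i in range(1,k) if 25<st[i,4]<400]; X=ray(f,np.array(C),.023)[:,:2]*1000
    if verbose: print(np.c_[np.array(C),X].round(1).tolist())
    M=np.array([[-102,-48],[-102,48],[102,-48],[102,48]],float); best=None
    for p in itertools.permutations(range(len(C)),4):
        Q=X[list(p)]; a=Q-Q.mean(0); b=M
        th=np.arctan2((b[:,0]*a[:,1]-b[:,1]*a[:,0]).sum(),(b*a).sum()); R=np.array([[np.cos(th),-np.sin(th)],[np.sin(th),np.cos(th)]])
        r=a-b@R.T; e=np.sqrt((r**2).sum(1).mean())
        if abs(th)<.5 and (best is None or e<best[0]): best=(e,Q.mean(0),np.degrees(th),(b*a).sum()/(b*b).sum(),r)
    print("rms",best[0].round(2),"centre",best[1].round(1),"yaw",best[2].round(2),"scale",best[3].round(3)); return best
if __name__=="__main__":
    fit(pickle.load(open("f1.pkl","rb")),False)
    f=grab("wrist"); pickle.dump(f,open("f10.pkl","wb")); save(f,"w10"); print(f["s"]["position"].round(4),f["s"]["qd"].round(2)); b=fit(f)
    P=cloud(f); c,y=b[1],np.radians(b[2]); L=np.array([[np.cos(y),np.sin(y)],[-np.sin(y),np.cos(y)]])
    Q=(P[...,:2]*1000-c)@L.T; g=cv2.cvtColor(f["color"],cv2.COLOR_RGB2HSV)
    pts=ray(f,np.indices(P.shape[:2])[::-1].reshape(2,-1).T,.011)[:,:2].reshape(P.shape[0],-1,2)*1000; T=(pts-c)@L.T
    m=(abs(T[...,1]-33.5)<26)&(abs(T[...,0])<85)&(g[...,1]<90)&(g[...,2]>60)
    print("tweezers in tray",T[m].min(0).round(),T[m].max(0).round(),T[m].mean(0).round(1), "z",np.median(P[m][:,2]).round(4))
    m=(abs(T[...,1]+33.5)<26)&(abs(T[...,0])<80)&(P[...,2]>.0105)&(P[...,2]<.03); print("wand",m.sum(),T[m].min(0).round(),T[m].max(0).round())
    from plan import plan; plan([.53,-.25,.32],90)
E
python3 tray.py
```

```text
rms 1.13 centre [596.8 250.2] yaw 4.53 scale 0.987
[0.5539 0.2401 0.2573] [ 0.   -0.03  0.01 -0.01  0.01  0.01 -0.  ]
[[217.5, 97.9, 499.3, 197.0], [310.1, 97.3, 491.8, 291.7], [224.6, 268.3, 700.5, 212.8], [302.3, 267.7, 692.9, 307.5]]
rms 1.2 centre [596.1 252.2] yaw 4.52 scale 0.986
tweezers in tray [-62.  20.] [64. 35.] [-6.5 27.4] z 0.0131
wand 913 [-69. -43.] [ 69. -31.]
now [0.5542 0.2399 0.2573] [ 1.7961e+02 -1.0000e-02  9.4110e+01] turn wz 4.11 shift at now-yaw [-486.9  -59.2  -62.7] after turn [-489.9  -24.2  -62.7] len 495.0 t 15.35 F [ 0.9 -0.3  0.1] grip 0.051
```

arm_command:
  targets:
    - [-10,0,-20,0.4,0,4.1]
    - [-45,-2,-6,0,0,0]
    - [-48,-2,-6,0,0,0]
    - [-48,-2,-6,0,0,0]
    - [-48,-2,-6,0,0,0]
    - [-48,-2,-6,0,0,0]
    - [-48,-2,-6,0,0,0]
    - [-48,-2,-6,0,0,0]

```text
clock: 16.15
position: [0.5381, -0.1094, 0.3139]
tool_rot: [-3.129, 0.001, 1.575]
force: [0.9, 0.4, -0.5]
grip_width: 0.0513
```

arm_command:
  targets:
    - [-48,-2,-6,0,0,0]
    - [-48,-2,-6,0,0,0]
    - [-20,-2,0,0,0,0]
    - [0,0,0,0,0,0]
    - [0,0,0,0,0,0]

```text
clock: 16.65
position: [0.5284, -0.2378, 0.3231]
tool_rot: [-3.123, 0.003, 1.563]
force: [0.1, 0.5, -0.3]
grip_width: 0.051
```

```bash
cat > lid.py <<'E'
from h import *
import pickle
f=grab("wrist"); pickle.dump(f,open("f11.pkl","wb")); save(f,"w11"); s=f["s"]; print(s["position"].round(4),np.degrees(s["tool_rot"]).round(2),s["qd"].round(2),s["clock"])
P=cloud(f); D=f["depth"]; m=(D>0)&(P[...,2]>.010)&(P[...,2]<.024)
k,l,st,c=cv2.connectedComponentsWithStats(cv2.morphologyEx(m.astype(np.uint8),cv2.MORPH_OPEN,np.ones((5,5))))
for i in range(1,k):
    if st[i,4]>1500:
        X=P[l==i]; r=cv2.minAreaRect((X[:,:2]*1000).astype(np.float32)); print("z~17",st[i],c[i].round(),np.round(r[0],1),np.round(r[1],1),round(r[2],2),np.median(X[:,2]).round(4))
        v,u=np.nonzero(l==i); r=cv2.minAreaRect(np.c_[u,v].astype(np.float32)); print("   px box",cv2.boxPoints(r).round().tolist())
m=(D>0)&(P[...,2]>.030)&(P[...,2]<.060)
k,l,st,c=cv2.connectedComponentsWithStats(m.astype(np.uint8))
for i in range(1,k):
    if st[i,4]>200:
        X=P[l==i]; r=cv2.minAreaRect((X[:,:2]*1000).astype(np.float32)); print("handle?",st[i],c[i].round(),np.round(r[0],1),np.round(r[1],1),round(r[2],2),np.median(X[:,2]).round(4))
E
python3 lid.py
```

```text
[ 0.5284 -0.2378  0.3231] [-1.7894e+02  1.5000e-01  8.9550e+01] [ 0.02  0.01  0.01 -0.   -0.    0.    0.01] 16.65
z~17 [  60    0   61   72 3994] [91. 33.] [ 392.9 -433.4] [68.8 79.4] 81.67 0.0151
   px box [[60.0, 0.0], [120.0, 0.0], [120.0, 71.0], [60.0, 71.0]]
z~17 [  180    94   132   177 16278] [249. 181.] [ 587.8 -246.3] [228.3 144.2] 10.2 0.0176
   px box [[178.0, 111.0], [290.0, 93.0], [317.0, 255.0], [205.0, 273.0]]
handle? [239 163  22  65 647] [250. 194.] [ 587.3 -246.4] [83.8 12.1] 10.14 0.0482
handle? [   0  186  106  116 2099] [ 73. 224.] [ 634.2 -470.1] [200.2  92.5] 32.54 0.0488
handle? [  0 210  67  13 573] [ 31. 216.] [ 613.  -532.1] [85.6  4.4] 85.57 0.0448
handle? [   0  314   70   30 1173] [ 31. 326.] [ 782.1 -560.4] [25.5 98.8] 10.64 0.0436
handle? [292 321  31  39 445] [306. 337.] [ 813.9 -171.2] [14.3 70.8] 55.64 0.0458
handle? [467 321  45  30 702] [488. 333.] [800.9 100.3] [18.3 56.4] 26.51 0.045
handle? [ 12 339  32  14 255] [ 27. 345.] [ 811.1 -574.5] [13.5 31.5] 15.96 0.0488
handle? [187 340  55  24 859] [215. 350.] [ 831.7 -298.9] [88.7 32.9] 68.51 0.0447
```

```bash
python3 - <<'E'
from h import *
import pickle
for n in("f10","f1"):
    f=pickle.load(open(n+".pkl","rb")); P=cloud(f); D=f["depth"]
    reg=(D>0)&(abs(P[...,0]-.598)<.14)&(abs(P[...,1]-.252)<.10)
    m=reg&(P[...,2]>.011)&(P[...,2]<.023)
    k,l,st,c=cv2.connectedComponentsWithStats(cv2.morphologyEx(m.astype(np.uint8),cv2.MORPH_OPEN,np.ones((2,2))))
    for i in range(1,k):
        if st[i,4]>300:
            X=P[l==i]; r=cv2.minAreaRect((X[:,:2]*1000).astype(np.float32)); print(n,st[i],np.round(r[0],1),np.round(r[1],1),round(r[2],2),np.median(X[:,2]).round(4))
    y=np.radians(4.52); c0=np.array([598.,252.4])
    for s in(-1,1):
        e=c0+s*102*np.array([np.cos(y),np.sin(y)])
        d=np.hypot(P[...,0]*1000-e[0],P[...,1]*1000-e[1]); m=(d<9)&(P[...,2]>.0245)&(P[...,2]<.034)
        if m.any(): print(" pin",s,m.sum(),(P[m].mean(0)*1000).round(1),"expect",e.round(1))
    for a in(-1,1):
        for b in(-1,1):
            e=c0+a*102*np.array([np.cos(y),np.sin(y)])+b*48*np.array([-np.sin(y),np.cos(y)])
            d=np.hypot(P[...,0]*1000-e[0],P[...,1]*1000-e[1]); m=(d<8)&(P[...,2]>.0203)
            if m.any(): print(" plunger",m.sum(),(P[m].mean(0)*1000).round(1),"expect",e.round(1))
E
python3 plan.py .5873 -.2463 .10 100.2
```

```text
f10 [ 195   86  140  191 7136] [596.  253.7] [256.3 151.9] 4.01 0.0183
f10 [227 128  11 110 868] [565.5 216.6] [ 22.1 194.9] 86.44 0.0165
 pin -1 47 [495.5 244.3  28.5] expect [496.3 244.4]
 pin 1 33 [697.3 260.2  28.2] expect [699.7 260.4]
 plunger 52 [499.2 196.7  22.8] expect [500.1 196.5]
 plunger 60 [492.2 291.8  22.6] expect [492.5 292.2]
 plunger 39 [701.8 213.1  22.5] expect [703.5 212.6]
 plunger 37 [694.  307.5  22.7] expect [695.9 308.3]
f1 [ 326   54  131  192 7019] [605.9 218.8] [237.6 233. ] 4.74 0.0182
 pin -1 45 [495.5 243.1  28.3] expect [496.3 244.4]
 pin 1 33 [697.6 259.1  28.1] expect [699.7 260.4]
 plunger 49 [499.6 196.2  22.8] expect [500.1 196.5]
 plunger 53 [492.2 291.1  22.7] expect [492.5 292.2]
 plunger 35 [701.9 212.3  22.6] expect [703.5 212.6]
 plunger 33 [694.5 307.2  22.8] expect [695.9 308.3]
now [ 0.5284 -0.2375  0.3231] [-1.7894e+02  1.5000e-01  8.9580e+01] turn wz -10.62 shift at now-yaw [ -8.4  59.  223.1] after turn [-19.1  56.4 223.1] len 231.0 t 16.7 F [-0.4 -0.4 -0.1] grip 0.0511
```

arm_command:
  targets:
    - [0,0,10,-0.5,0,-5.3]
    - [0,0,10,-0.5,0,-5.3]
    - [-4,12,40,0,0,0]
    - [-5,15,40,0,0,0]
    - [-5,15,40,0,0,0]
    - [-5,14,40,0,0,0]
    - [0,0,35,0,0,0]
    - [0,0,0,0,0,0]

```text
clock: 17.5
position: [0.5924, -0.2326, 0.0999]
tool_rot: [3.139, -0.004, 1.771]
force: [-0.8, -0.5, -0.2]
grip_width: 0.0515
```

```bash
python3 plan.py .5875 -.2463 .041 100.2
```

```text
now [ 0.5924 -0.2326  0.0999] [179.88  -0.2  101.46] turn wz 1.26 shift at now-yaw [-12.5  -7.5  58.9] after turn [-12.6  -7.3  58.9] len 61.0 t 17.5 F [-0.8 -0.5 -0.2] grip 0.0515
```

arm_command:
  targets:
    - [-13,-7,5,0,0,1.3]
    - [0,0,20,0,0,0]
    - [0,0,20,0,0,0]
    - [0,0,0,0,0,0]

```text
clock: 17.9
position: [0.5901, -0.2474, 0.0596]
tool_rot: [3.135, -0.001, 1.747]
force: [-0.4, -0.3, -0.4]
grip_width: 0.0511
```

```bash
python3 plan.py .5875 -.2463 .040 100.2
```

```text
now [ 0.5901 -0.2474  0.0596] [ 1.7962e+02 -7.0000e-02  1.0008e+02] turn wz -0.12 shift at now-yaw [ 1.5 -2.4 19.6] after turn [ 1.5 -2.4 19.6] len 20.0 t 17.9 F [-0.4 -0.3 -0.4] grip 0.0511
```

arm_command:
  targets:
    - [1.5,-2.5,10,0,0,0]
    - [0,-1,9,0,0,0]
    - [0,0,1,0,0,0]

```text
clock: 18.2
position: [0.5878, -0.2477, 0.0429]
tool_rot: [3.13, 0.001, 1.746]
force: [-0.2, -0.5, -0.6]
grip_width: 0.0513
```

arm_command:
  targets:
    - [0,0,1,0,0,0]
    - [0,-0.5,1,0,0,0]
    - [0,-0.5,1,0,0,0]
    - [0,0,1,0,0,0]
    - [0,0,0,0,0,0]
  grip: 0
  grip_force: 100

```text
clock: 18.7
position: [0.5875, -0.2479, 0.0416]
tool_rot: [3.129, 0.002, 1.746]
force: [0.5, -0.2, -3.5]
grip_width: 0.0103
```

```bash
python3 plan.py .5875 -.2463 .040 100.2
```

```text
now [ 0.5875 -0.2479  0.0416] [1.7926e+02 1.0000e-01 1.0002e+02] turn wz -0.18 shift at now-yaw [1.6 0.3 1.6] after turn [1.6 0.3 1.6] len 2.0 t 18.7 F [ 0.5 -0.2 -3.5] grip 0.0103
```

The handle is gripped. I'll lift, then check the lid's pose in the hand and look for tall obstacles along the path.

arm_command:
  targets:
    - [0,0,-10,0,0,0]
    - [0,0,-25,-0.5,0,0]
    - [0,0,-35,0,0,0]
    - [0,0,-40,0,0,0]
    - [0,0,-10,0,0,0]
    - [0,0,0,0,0,0]

```text
clock: 19.3
position: [0.5838, -0.2477, 0.1668]
tool_rot: [3.122, 0.0, 1.746]
force: [-0.3, 0.2, -4.4]
grip_width: 0.01
```

```bash
python3 - <<'E'
from h import *
import pickle
for n in ("f1","f11","f0"):
    f=pickle.load(open(n+".pkl","rb")); f=f["scene"] if n=="f0" else f
    P=cloud(f); m=(f["depth"]>0)&(P[...,2]>.06)&(P[...,2]<.3)&(P[...,0]<.85)&(P[...,0]>.45)&(abs(P[...,1])<.42)
    if n!="f0": m[255:]&=False
    Q=P[m]
    for y0 in np.arange(-.4,.4,.1):
        q=Q[(Q[:,1]>=y0)&(Q[:,1]<y0+.1)]
        if len(q)>20: print(n,y0.round(1),len(q),"minx",np.percentile(q[:,0],2).round(3),"maxz",q[:,2].max().round(3))
f=grab("wrist"); pickle.dump(f,open("f12.pkl","wb")); save(f,"w12")
s=f["s"]; T=np.array(f["hand_eye"]); fl,cx,cy=K(f); D=f["depth"]; v,u=np.indices(D.shape)
C=np.stack([(u-cx)/fl*D,(v-cy)/fl*D,D],-1)@T[:3,:3].T+T[:3,3]; C*=1000
m=(D>0)&(C[...,2]>15)&(C[...,2]<35)&(abs(C[...,0])<90)&(C[...,1]<60)&(C[...,1]>-135)
Z=C[m]; print("lid top z tool",np.median(Z[:,2]),len(Z), "min y",np.percentile(Z[:,1],[0.2,1,3]).round(1),"x range",np.percentile(Z[:,0],[.2,1,99,99.8]).round(1))
for a in range(-110,20,20):
    q=Z[(Z[:,1]>a)&(Z[:,1]<a+10)]
    if len(q)>20: print(a+5,len(q),q[:,0].min().round(1),q[:,0].max().round(1),q[:,2].mean().round(1))
for a in range(-60,61,20):
    q=Z[abs(Z[:,0]-a)<5]; print(" x",a,"miny",q[:,1].min().round(1) if len(q) else None)
from plan import plan; plan([.5972,.2525,.15],94.45)
E
```

```text
f0 -0.4 1497 minx 0.824 maxz 0.139
f0 -0.3 487 minx 0.827 maxz 0.139
f0 -0.2 910 minx 0.784 maxz 0.114
f0 -0.1 134 minx 0.792 maxz 0.098
f0 -0.0 407 minx 0.795 maxz 0.205
f0 0.1 816 minx 0.793 maxz 0.196
f0 0.2 2066 minx 0.817 maxz 0.3
f0 0.3 1646 minx 0.82 maxz 0.3
lid top z tool 23.07331718513976 86146 min y [-110.8 -110.2 -108.5] x range [-69.5 -68.4  68.2  69.4]
-105 9857 -70.1 70.1 22.5
-85 8645 -72.8 72.2 22.7
-65 7416 -70.3 70.0 22.9
-45 6625 -69.9 70.0 22.9
-25 5075 -70.4 70.3 23.4
-5 4271 -70.2 70.2 23.7
15 2949 -70.3 70.0 23.9
 x -60 miny -111.0
 x -40 miny -111.0
 x -20 miny -111.1
 x 0 miny -111.1
 x 20 miny -111.2
 x 40 miny -111.0
 x 60 miny -111.2
now [ 0.5838 -0.2477  0.1662] [1.7890e+02 2.0000e-02 1.0002e+02] turn wz 5.57 shift at now-yaw [490.3 100.2  16.2] after turn [497.7  52.2  16.2] len 501.0 t 19.35 F [-0.4 -0.3 -4. ] grip 0.0099
```

The path is clear, since tall objects only start at x > 0.78. I'll measure the tray's outer edges with the same depth-edge method I used for the lid, so the camera bias cancels.

```bash
python3 - <<'E'
from h import *
import pickle
def edges(n,c,yaw,z0,z1,nm):
    f=pickle.load(open(n+".pkl","rb")); P=cloud(f)*1000; y=np.radians(yaw); L=np.array([[np.cos(y),np.sin(y)],[-np.sin(y),np.cos(y)]])
    T=(P[...,:2]-c)@L.T; m=(f["depth"]>0)&(P[...,2]>z0)&(P[...,2]<z1)&(abs(T[...,0])<125)&(abs(T[...,1])<66); Q=T[m]; W=P[m]
    lo=[];hi=[]
    for a in range(-60,61,6):
        q=Q[abs(Q[:,1]-a)<3]
        if len(q)>10: lo.append((a,q[:,0].min()));hi.append((a,q[:,0].max()))
    lo,hi=np.array(lo),np.array(hi); 
    print(n,nm,"x lo",np.median(lo[:,1]).round(2),"hi",np.median(hi[:,1]).round(2),"centre",((np.median(lo[:,1])+np.median(hi[:,1]))/2).round(2),"skew deg",np.degrees(np.arctan(np.polyfit(*lo.T,1)[0])).round(2),np.degrees(np.arctan(np.polyfit(*hi.T,1)[0])).round(2))
    m=(f["depth"]>0)&(P[...,2]>z0)&(P[...,2]<z1)&(abs(T[...,0])<112)&(abs(T[...,1])<78); Q=T[m]
    lo=[];hi=[]
    for a in range(-108,109,6):
        q=Q[abs(Q[:,0]-a)<3]
        if len(q)>4: lo.append((a,q[:,1].min()));hi.append((a,q[:,1].max()))
    lo,hi=np.array(lo),np.array(hi)
    print("    y lo",np.median(lo[:,1]).round(2),"hi",np.median(hi[:,1]).round(2),"centre",((np.median(lo[:,1])+np.median(hi[:,1]))/2).round(2),"slopes deg",np.degrees(np.arctan(np.polyfit(*lo.T,1)[0])).round(2),np.degrees(np.arctan(np.polyfit(*hi.T,1)[0])).round(2), "cam",(-f["R"].T@f["t"]).round(3))
edges("f10",[597.2,252.2],4.5,15.5,21,"tray"); edges("f1",[597.2,252.2],4.5,15.5,21,"tray"); edges("f9",[597.2,252.2],4.5,15.5,21,"tray")
edges("f11",[587.5,-246.4],10.1,14.5,21,"lid")
E
```

```text
f10 tray x lo -113.26 hi 113.01 centre -0.12 skew deg -0.0 -1.03
    y lo -69.62 hi 69.54 centre -0.04 slopes deg 0.02 -6.5 cam [0.469 0.234 0.383]
f1 tray x lo -113.54 hi 112.88 centre -0.33 skew deg 0.01 0.19
    y lo -70.06 hi 69.71 centre -0.18 slopes deg 0.11 -0.32 cam [0.498 0.093 0.424]
f9 tray x lo -113.52 hi 113.4 centre -0.06 skew deg -0.23 -5.26
    y lo -69.54 hi 69.85 centre 0.15 slopes deg 16.62 -0.07 cam [0.498 0.209 0.325]
f11 lid x lo -113.71 hi 113.52 centre -0.09 skew deg -0.17 0.04
    y lo -69.75 hi 69.76 centre 0.0 slopes deg 0.1 -0.1 cam [ 0.446 -0.237  0.451]
```

The earlier close-range edge reading turns out to be cut off by the image border, so I'm ignoring it. The tray is at (597.0, 252.2) mm, yaw 4.55°, and the lid sits centred on the TCP. Carrying it over.

arm_command:
  targets:
    - [10,0,0,0.3,0,5.5]
    - [42,5,0,0,0,0]
    - [45,5,0,0,0,0]
    - [45,5,0,0,0,0]
    - [45,5,0,0,0,0]
    - [45,5,0,0,0,0]
    - [45,5,0,0,0,0]
    - [45,5,0,0,0,0]

```text
clock: 20.15
position: [0.5885, 0.0795, 0.1537]
tool_rot: [-3.139, 0.002, 1.634]
force: [1.4, -0.3, -3.4]
grip_width: 0.0099
```

arm_command:
  targets:
    - [45,5,0,0,0,0]
    - [45,5,0,0,0,0]
    - [35,4,0,0,0,0]
    - [15,2,0,0,0,0]
    - [0,0,0,0,0,0]

```text
clock: 20.65
position: [0.59, 0.2336, 0.144]
tool_rot: [-3.128, 0.003, 1.644]
force: [-0.9, -0.3, -3.8]
grip_width: 0.0102
```

```bash
python3 plan.py .5969 .2522 .09 94.5
```

```text
now [0.59   0.2336 0.144 ] [-179.2     0.18   94.17] turn wz -0.33 shift at now-yaw [18.   8.2 54. ] after turn [18.   8.3 54. ] len 57.0 t 20.65 F [-0.9 -0.3 -3.8] grip 0.0102
```

arm_command:
  targets:
    - [18,8,0,-1.5,0,-0.3]
    - [0,0,20,0,0,0]
    - [0,0,20,0,0,0]
    - [0,0,0,0,0,0]

```text
clock: 21.05
position: [0.5961, 0.248, 0.0982]
tool_rot: [3.133, 0.007, 1.647]
force: [-0.4, -0.5, -4.1]
grip_width: 0.01
```

```bash
python3 plan.py .5969 .2522 .077 94.5
```

```text
now [0.5961 0.248  0.0982] [179.54   0.43  94.35] turn wz -0.15 shift at now-yaw [ 4.1  1.1 21.2] after turn [ 4.1  1.1 21.2] len 22.0 t 21.05 F [-0.4 -0.5 -4.1] grip 0.01
```

arm_command:
  targets:
    - [4,1,8,-0.3,-0.3,-0.1]
    - [0,0,9,0,0,0]
    - [0,0,1,0,0,0]

```text
clock: 21.35
position: [0.5976, 0.2497, 0.0792]
tool_rot: [3.128, 0.014, 1.646]
force: [-0.3, -1.1, -3.0]
grip_width: 0.0102
```

```bash
python3 plan.py .5969 .2522 .070 94.5
```

```text
now [0.5976 0.2497 0.0792] [179.24   0.83  94.31] turn wz -0.19 shift at now-yaw [ 2.5 -0.5  9.2] after turn [ 2.5 -0.5  9.2] len 10.0 t 21.35 F [-0.3 -1.1 -3. ] grip 0.0102
```

arm_command:
  targets:
    - [2.8,-0.5,0,0,0.7,-0.2]
    - [0,0,1,0,0,0]

```text
clock: 21.55
position: [0.5972, 0.2526, 0.0786]
tool_rot: [3.128, 0.001, 1.65]
force: [-0.2, -0.1, -3.4]
grip_width: 0.01
```

```bash
python3 plan.py .5969 .2522 .070 94.5
```

```text
now [0.5972 0.2526 0.0786] [1.792e+02 7.000e-02 9.453e+01] turn wz 0.03 shift at now-yaw [-0.4 -0.3  8.6] after turn [-0.4 -0.3  8.6] len 9.0 t 21.55 F [-0.2 -0.1 -3.4] grip 0.01
```

Pose error is under 0.5 mm. I'll lower in small steps and watch the force.

arm_command:
  targets:
    - [-0.3,-0.3,4,0,0,0]
    - [0,0,3,0,0,0]

```text
clock: 21.75
position: [0.5975, 0.2523, 0.0722]
tool_rot: [3.126, 0.0, 1.65]
force: [-0.0, 0.5, -3.4]
grip_width: 0.0101
```

arm_command:
  targets:
    - [0,0,2,0,0,0]

```text
clock: 21.85
position: [0.5976, 0.2523, 0.07]
tool_rot: [3.126, 0.0, 1.65]
force: [0.3, -0.5, -4.5]
grip_width: 0.0101
```

arm_command:
  targets:
    - [0,0,2,0,0,0]

```text
clock: 21.95
position: [0.5976, 0.2523, 0.0679]
tool_rot: [3.126, 0.0, 1.649]
force: [0.4, -0.3, -3.6]
grip_width: 0.0102
```

```bash
python3 plan.py .5969 .2522 .0646 94.5
```

```text
now [0.5976 0.2523 0.0679] [1.7911e+02 2.0000e-02 9.4510e+01] turn wz 0.01 shift at now-yaw [-0.  -0.7  3.3] after turn [-0.  -0.7  3.3] len 3.0 t 21.95 F [ 0.4 -0.3 -3.6] grip 0.0102
```

arm_command:
  targets:
    - [0,-0.4,2,0,0,0]

```text
clock: 22.05
position: [0.5973, 0.2523, 0.0657]
tool_rot: [3.126, 0.0, 1.65]
force: [0.6, 0.1, -3.9]
grip_width: 0.0103
```

arm_command:
  targets:
    - [0,0,1.5,0,0,0]

```text
clock: 22.15
position: [0.5972, 0.2523, 0.064]
tool_rot: [3.126, 0.0, 1.65]
force: [-3.1, -1.2, 4.3]
grip_width: 0.0101
```

```bash
python3 plan.py .5969 .2522 .0596 94.5
```

```text
now [0.5972 0.2523 0.064 ] [1.7911e+02 2.0000e-02 9.4510e+01] turn wz 0.01 shift at now-yaw [-0.1 -0.3  4.4] after turn [-0.1 -0.3  4.4] len 4.0 t 22.15 F [-3.1 -1.2  4.3] grip 0.0101
```

arm_command:
  targets:
    - [0,0,1.5,0,0,0]
    - [0,0,1.5,0,0,0]

```text
clock: 22.35
position: [0.5973, 0.2523, 0.0616]
tool_rot: [3.126, 0.0, 1.65]
force: [-3.2, -1.3, 7.3]
grip_width: 0.01
```

arm_command:
  targets:
    - [0,0,1.2,0,0,0]

```text
clock: 22.45
position: [0.5973, 0.2523, 0.0608]
tool_rot: [3.126, 0.0, 1.65]
force: [-4.7, -2.5, 7.5]
grip_width: 0.0101
```

arm_command:
  targets:
    - [0,0,1.0,0,0,0]

```text
clock: 22.55
position: [0.5974, 0.2523, 0.0602]
tool_rot: [3.126, 0.0, 1.649]
force: [-3.8, -1.4, 8.9]
grip_width: 0.01
```

```bash
python3 plan.py .5969 .2522 .0596 94.5
```

```text
now [0.5974 0.2523 0.0602] [179.11   0.    94.51] turn wz 0.01 shift at now-yaw [-0.1 -0.5  0.6] after turn [-0.1 -0.5  0.6] len 1.0 t 22.55 F [-3.8 -1.4  8.9] grip 0.01
```

arm_command:
  targets:
    - [0,0,1.5,0,0,0]
    - [0,0,1.5,0,0,0]

```text
clock: 22.75
position: [0.5973, 0.2524, 0.0593]
tool_rot: [3.126, -0.0, 1.649]
force: [-14.7, -5.5, 39.8]
grip_width: 0.0101
```

arm_command:
  targets:
    - [0,0,1.5,0,0,0]

```text
clock: 22.85
position: [0.5973, 0.2523, 0.0593]
tool_rot: [3.126, -0.001, 1.649]
force: [-12.4, -3.8, 26.9]
grip_width: 0.0104
```

```bash
python3 plan.py .5969 .2522 .0596 94.5
```

```text
now [0.5973 0.2523 0.0593] [ 1.7912e+02 -5.0000e-02  9.4500e+01] turn wz -0.0 shift at now-yaw [-0.1 -0.4 -0.3] after turn [-0.1 -0.4 -0.3] len 1.0 t 22.85 F [-12.4  -3.8  26.9] grip 0.0104
```

```bash
python3 - <<'E'
from h import *
F=[]
w=grab("wrist"); s=grab("scene"); d=grab("side")
for _ in range(6):
    bot.grab_frame("side"); o=bot.observe(); F.append(o["force"][2].round(1))
print("Fz",F,o["position"].round(4),o["qd"].round(3),np.degrees(o["tool_rot"]).round(2))
P=cloud(w)*1000; T=(P[...,:2]-[597.,252.2])@np.array([[np.cos(.0792),-np.sin(.0792)],[np.sin(.0792),np.cos(.0792)]])
m=(w["depth"]>0)&(P[...,2]>27)&(P[...,2]<42)&(abs(T[...,0])<112)&(abs(T[...,1])<68); Q=np.c_[T[m],P[m][:,2]]
Q=Q[abs(Q[:,2]-np.median(Q[:,2]))<2]; A=np.c_[Q[:,:2],np.ones(len(Q))]; c=np.linalg.lstsq(A,Q[:,2],rcond=None)[0]; print("lid top plane slopes rad",c[:2].round(4),"z at centre",c[2].round(1),"expect 35")
m=(w["depth"]>0)&(P[...,2]>31)&(P[...,2]<39)&(abs(T[...,0])<100)&(abs(T[...,1])<80); Q=T[m]
for a in(-80,-60,-40,-20): q=Q[abs(Q[:,0]-a)<4]; print(a,q[:,1].min().round(1),q[:,1].max().round(1))
cv2.imwrite("pics/w13.png",np.hstack([s["color"][100:300,100:400,::-1],d["color"][180:380,50:350,::-1]]))
E
```

```text
Fz [np.float64(26.7), np.float64(26.0), np.float64(26.0), np.float64(27.3), np.float64(25.7), np.float64(26.1)] [0.5973 0.2523 0.0593] [-0.    -0.     0.001  0.002  0.002 -0.002 -0.002] [ 1.7911e+02 -5.0000e-02  9.4490e+01]
lid top plane slopes rad [0.0005 0.0002] z at centre 35.7 expect 35
-80 -72.2 71.7
-60 -70.1 69.6
-40 -69.9 69.7
-20 -70.1 69.7
```

View pics/w13.png

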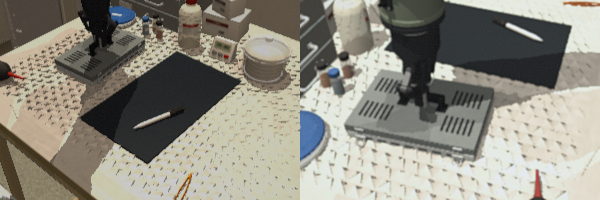

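The lid sits squarely on the tray with the gripper on its handle. It is level (slope 0.0005 rad), centred, and held steadily at about 26 N. The marker still lies on the mat. Handing in.

```bash
python3 -c "
from workcell import bot
print(bot.job_done()); o=bot.observe(); print(o['clock'],o['force'],o['position'])"
```

```text
the job is handed in; nothing more can be done
None
the job is handed in; nothing more can be done
```

The tray is packed and the lid is pressed home; I handed the job in at about 23 s of the 69 s. The gripper is still holding the lid down, so you can close the side clips. The system gives no verdict, so these are my own last measurements:

| Item | Last check |
|---|---|
| **Lid** | Level to 0.0005 rad, top at about 35.7 mm (35 mm expected), centred to within about 0.5 mm, still |
| **Hold** | Wrist force about 26 N, steady over 0.3 s |
| **Tweezers** | On the blue mat, about 1 mm off-centre along the lane and 6 mm across |
| **Wand** | On the bare sheet, about centred along the lane and 3–4 mm off across |
| **Marker** | Still in its place on the dark mat by eye; I didn't re-measure it after the wand grasp |

- **First wand grasp missed:** the closing fingers lifted the gripper and shut empty above the wand. I re-measured and gripped lower, and the second try held.
- **Lid drop:** it went over both pins without any searching, and the springs first touched at the expected height.
- **Readings that disagreed:** the calculated spacing of the tray's plungers came out 1.4% short. A close-up reading of the lid's edge was cut off by the picture border, so I dropped it. I used the tray and lid outlines from the depth images instead, which matched their known sizes to within about 2 mm.
- **After the lid closed:** I couldn't see the tweezers and wand under it, so their figures are from just before I fetched the lid.

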